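# Clamp an axle in the drilling jig

### The job

Set the longest of the three axles in the rack up for end drilling: turn the tilted jig's lock collar back to its open mark (the dot), put the axle down the chuck until it is fully home on the stop, turn the collar to its locked mark (the bar) so that the jaws hold it, and then swing the drill guide over the axle's end, right up to its stop. Leave the two short axles standing in the rack and the other things on the bench where they are.

Things in the scene. Friction and masses are not known exactly. Their poses are not given: they have to be found in the camera images.
- chuck: The collet chuck of the jig. Origin: centre of the stop face at the bottom of its bore, 70 mm over the bench. z runs up out of the bore and leans 0.45 rad (26 deg) from vertical to the jig's front; x runs uphill to the back, y to the left. Bore 13 mm wide from z = 0 to 28 mm; jaws at z = 30 to 45 mm, gap 16 mm when open, under 10 mm when locked.
- chuck_mouth (a point): Centre of the rim of the chuck's funnel mouth, on the bore's axis at z = 60 mm in the chuck's frame. The funnel narrows from 22 mm at the rim to 16 mm at z = 46 mm; outside 37 mm.
- jig: The jig's plywood board, 200 x 150 x 12 mm, fixed on the bench, with a pine wedge and an aluminium plate that carry the chuck; front (low side) to the robot. Origin: on the bench, below the chuck's origin. In the chuck's frame the plate's top is at z = -22 mm and the guide's steel pillar, 16 mm thick, stands parallel to z at x = 75, y = 0 mm, top at z = 112 mm.
- collar (a joint): Captive lock collar: knurled ring 66 mm across round the chuck (z = 6 to 42 mm), turning about the chuck's z. Rad: 0 = its black index line at the open mark (dot on the dark flange), 1.40 = at the locked mark (bar, front middle); grows clockwise seen from above; stops at -0.05 and 1.46. Stiff (0.25 N m), stays where left; turning it to locked closes the jaws.
- collar_handle (a point): Point in the upright wooden handle on the collar's lever: a round post 13 mm thick, parallel to the chuck's z, 75 mm from the bore's axis, from z = 37 to 81 mm in the chuck's frame (this point: z = 64 mm). About the chuck's z it stands at angle -1.222 rad minus the collar's value, from x: to the right when open, front right when locked.
- guide (a joint): Drill guide: dark steel arm with a brass bush that swings square to the chuck's z, about the pillar. Rad: 0 = against its stop, bush right over the bore; grows as the arm swings aside to the chuck's left (+y), limit 1.9. Stiff (0.2 N m), stays where left.
- guide_knob (a point): Point in the guide's upright wooden knob at the arm's end: a round post 14 mm thick, parallel to the chuck's z, 107 mm from the pillar's axis, from z = 126 to 166 mm in the chuck's frame (this point: z = 150 mm). In the chuck's frame it is at x = 75 - 107 cos(v), y = 107 sin(v) mm for joint value v.
- guide_bush (a point): Centre of the underside of the guide's brass bush (24 mm outside), 75 mm from the pillar's axis, at z = 114 mm in the chuck's frame: 4 mm clear of the end of a fully seated long axle.
- axle_long: The longest axle: a round wooden rod 10 mm thick, 110 mm long (the other two are 84 mm), 20 g. Origin: centre of its lower end, z axis along it to the upper end. It starts upright in one of the rack's three holes, standing 78 mm out of the rack.
- axle_short_a: A short axle, 10 mm thick, 84 mm long, upright in the rack, standing 52 mm out of it. Origin: centre of its lower end. Not to be used.
- axle_short_b: The other short axle, the same as the first. Origin: centre of its lower end. Not to be used.
- rack: The axle rack: a wood block 46 x 156 x 40 mm, fixed; origin at the centre of its underside. Three holes 12 mm wide, 32 mm deep, in a row along its y axis at y = -50, 0 and +50 mm; each holds an axle whose lower end is 8 mm over the bench.
- wood_glue: White glue bottle with a red spout, 58 mm wide, 187 mm tall, upright; origin at the centre of its underside. A bystander; leave it alone.
- tape_measure: Yellow tape measure, 38 x 75 x 62 mm; origin at the centre of its underside. A bystander; leave it alone.
- sanding_block: Cork sanding block, 63 x 101 x 34 mm; origin at the centre of its underside. A bystander; leave it alone.
- wheel_1: Wooden toy wheel, 36 mm across, 14 mm thick, lying flat; origin at the centre of its underside. A bystander; leave it alone.
- wheel_3: Second wooden toy wheel, 36 mm across, 14 mm thick, lying flat; origin at the centre of its underside. A bystander; leave it alone.
- pencil: Red carpenter's pencil, 168 mm long, lying on the bench; origin at the centre of its underside. A bystander; leave it alone.

How it is judged:
On the way, in this order (a step that is already met when the one before it is completed fails the run):
1. the lock collar is turned back to the open mark (value of joint collar below 0.15 rad), for 0.2 s.
2. with the collar still open, the long axle is down the bore, home on the stop (value of joint collar below 0.25 rad and distance between axle_long and chuck below 0.006 m), for 0.2 s.
3. the collar is at the locked mark with the axle home (value of joint collar above 1.3 rad and distance between axle_long and chuck below 0.006 m and angle between the z axis of axle_long and the z axis of chuck, either way round below 0.07 rad), for 0.2 s.
4. the drill guide is over the axle, at its stop (all of step 3 and value of joint guide below 0.07 rad), for 0.2 s.
At the end, for the whole second after the job is handed in: The long axle is down the chuck, lower end within 6 mm of the stop's centre, within 0.07 rad of the bore's axis, at rest; collar joint over 1.30 rad (mark 1.40); guide within 0.07 rad of its stop; both short axles still in their rack holes (moved under 20 mm, tilt under 0.2 rad) (all of step 4 and linear speed of axle_long below 0.02 m/s and distance of each of axle_short_a, axle_short_b from where it was at the start of the episode below 0.02 m and angle between each of axle_short_a, axle_short_b's own z axis and vertical below 0.2 rad); the robot touches nothing.
It fails at once if a short axle is lifted or knocked out of its rack hole (moved over 20 mm) (distance of any of axle_short_a, axle_short_b from where it was at the start of the episode above 0.02 m).
It fails at once if a bystander (glue bottle, tape measure, sanding block, toy wheels, pencil) is moved more than 40 mm (distance of any of wood_glue, tape_measure, sanding_block, wheel_1, wheel_3, pencil from where it was at the start of the episode above 0.04 m).
It also fails if it takes over 72 s, if anything falls off the work surface, if the arm or the gripper's body presses on something with over 40 N, if the wrist force passes 120 N, or if a joint passes its speed limit or range.

### The arm

A 6-joint arm with a two-finger parallel gripper is mounted at the origin on a cart in front of the work surface, level with it; the furniture and walls round the work are solid. World frame = base frame: x ahead of the robot, y to its left, z up, the work surface at z = 0. Lengths are in m, angles in rad, forces in N, time in s.
With the tool pointing down it reaches from about 0.375 to 0.975 m from the base axis. Payload 3.8 kg.
Tool frame: the origin (TCP) lies at the very end of the fingers, on their centre line; the grasp point (between the pads) lies robot.grasp_offset behind it (robot.grasp_offset is the distance from the TCP to the grasp point, in m); z points along the fingers, y is the line along which they close (so a half turn about z gives the same grasp; the last joint's range is limited). The gripper opens to 85 mm and grips with 20 to 120 N. Pads are 22 mm wide; open, the fingers measure 114 mm over their backs; the gripper's body (76 mm by 85 mm) begins 54 mm behind the grasp point. The pads swing forward as they close: fully open they stand 13 mm farther back than shut.
Start: joints at [1.153, 0.264, 1.604, -0, 1.274, -0.037], TCP at [0.251, 0.627, 0.231] pointing down, gripper open.
Joint ranges: [-2.63, 2.63], [-0.94, 2.18], [0.31, 2.57], [-1.31, 4.45], [0, 2.66], [-2.55, 2.55]. Speed limits (rad/s): [2.57, 2.57, 3.14, 3.14, 3.14, 3.14].

### API

Orientations are given as a rotation vector (axis times angle).
In Python, from plant import robot gives the robot as it stands.
- The arm moves only by the shell command python3 -m pendant 'ROWS'. ROWS is JSON, a list of rows, each an object with "claw": the finger opening in mm, from 0 to 85.4; "offset": the shift along the world's x, y, z in mm, a list of three; "roll": the turn about the world's z in units of 6 degrees (1.0 is 6 degrees). A call has 1 to 8 rows; each row shifts and turns the commanded pose from where the row before left it; what a row does not reach is not made up. A row lasts 1/8 s, in which the tool goes at most 62.5 mm and 10.7 degrees, less where a joint would pass 70% of its speed; a pose out of reach is approached as far as the arm can. A call with a gripper value outside its range is refused whole. The fingers move at their own pace and stop on an object; the grip force is fixed at half the most. Time passes only in rows, so rows that do not move let the fingers close. It gives the time, the measured TCP pose, the force, the opening and the grip force at its end, in the units of the state.
- robot.observe(): the state, without advancing time (a new reading comes with each control period).
- robot.grab_frame(name): name is "side" or "top"; returns a dict with "img" (400x640x3 uint8, red, green, blue), "mtx" (3x3 intrinsics, pixels), "k1" (the pictures are not rectified: a ray, as slopes to the right and down, at radius r is drawn at 1 + k1 r^2 times it, then the intrinsics apply), "rvec" (rotation vector, rad) and "tvec" (3), from world to camera coordinates, as OpenCV has them. Camera axes: x right, y down, z forward; pixel columns grow to the right and rows downward; lengths in m; the calibration is good to about 2 mm. A picture is of the moment at which its call begins. There is no depth.
- robot.sign_off(): hands the job in; it is judged then, once.
The state is a dict: "clock": time; "q": joint angles; "dq": joint speeds; "effort": joint torques, N m; "tcp_pos": TCP position; "tool_rot": TCP orientation; "wrist_force": force on the tool from outside, world axes, zero at the start; "torque": the same for the moment, N m; "gripper_width": finger opening in m; "gripper_force": force on a finger pad.
Only numpy, scipy, OpenCV 4.12 (cv2) and the standard library are available. Lean on these libraries where they do the work, as an engineer would, in place of code of your own. Each camera call takes 0.05 s, during which the arm holds its last target. There are 200 camera calls.

## Working session

There is one attempt and no reset: what is moved stays moved. The work goes in short steps, Python scripts to look and compute and a shell command to move; the robot and the scene stay as the last step left them, time stands still between calls to the robot, and variables do not carry over. Pictures are saved under pics/ and viewed, at most 10 in all, crops included, and the job is handed in when it is done.

```bash
ls; mkdir -p pics; python3 - <<'E'
from plant import robot
import cv2
print(robot.grasp_offset, robot.observe())
for n in("side","top"):
    f=robot.grab_frame(n); cv2.imwrite(f"pics/{n}0.png",f["img"][:,:,::-1]); print(n,f["mtx"],f["k1"],f["rvec"],f["tvec"])
E
```

```text
pics
0.0187 {'clock': 0.0, 'q': array([ 1.15309645e+00,  2.64745190e-01,  1.60538132e+00, -7.78759838e-06,
        1.27368728e+00, -3.68800334e-02]), 'dq': array([-0.00101927, -0.00121859, -0.00090177, -0.00013491, -0.00050696,
        0.00036442]), 'effort': array([ 1.87689126e-03, -5.15101862e+01, -3.67314827e+01,  2.03722934e-04,
        1.27631030e-02, -8.83206127e-06]), 'tcp_pos': array([0.25058035, 0.62597865, 0.22996343]), 'tool_rot': array([-0.59448506, -3.08432835,  0.00340131]), 'wrist_force': array([ 0.20350522,  0.1429914 , -0.02164822]), 'torque': array([0.0125622 , 0.05997709, 0.04188238]), 'gripper_force': 0.0, 'gripper_width': 0.08561573250652119}
side [[507.55724135   0.         313.63813851]
 [  0.         507.55724135 194.18396692]
 [  0.           0.           1.        ]] -0.08054031503069908 [ 2.17346418 -0.09599303  0.04723738] [-0.5223561   0.06957756  1.56553715]
top [[385.77019958   0.         316.10266824]
 [  0.         385.77019958 197.73015049]
 [  0.           0.           1.        ]] 0.014249899472089947 [ 2.19642506 -2.13150232  0.14794332] [-0.15492989  0.51898983  1.0920147 ]
```

View pics/side0.png

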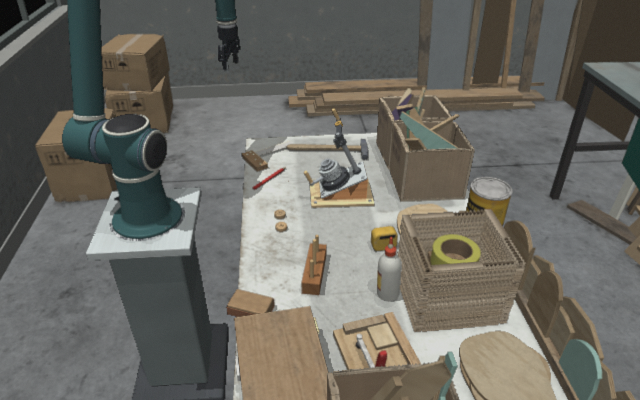

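View pics/top0.png

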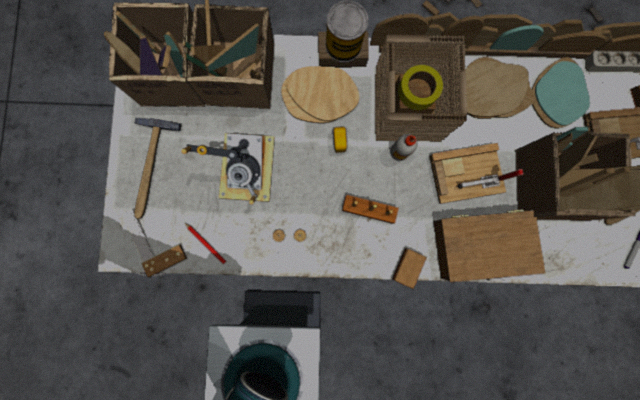

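```bash
python3 - <<'E'
import cv2,numpy as np
s=cv2.imread("pics/side0.png");t=cv2.imread("pics/top0.png")
def crop(i,x,y,w,h,k):
    return cv2.resize(i[y:y+h,x:x+w],None,fx=k,fy=k,interpolation=cv2.INTER_CUBIC)
def ticks(c,x,y,k):
    for u in range(0,c.shape[1],10*k): cv2.line(c,(u,0),(u,6),(0,0,255),1); cv2.putText(c,str(x+u//k),(u,18),0,.35,(0,0,255),1)
    for v in range(0,c.shape[0],10*k): cv2.line(c,(0,v),(6,v),(0,0,255),1); cv2.putText(c,str(y+v//k),(8,v+4),0,.35,(0,0,255),1)
    return c
a=ticks(crop(t,178,130,100,75,8),178,130,8); cv2.imwrite("pics/A.png",a)
b=np.zeros((600,800,3),np.uint8)
c=ticks(crop(s,300,105,80,105,5),300,105,5); b[:525,:400]=c
c=ticks(crop(s,295,230,40,70,5),295,230,5); b[:350,400:600]=c
c=ticks(crop(t,338,186,66,40,6),338,186,6); b[352:592,404:800]=c
cv2.imwrite("pics/B.png",b)
E
```

```text
(no output)
```

View pics/A.png

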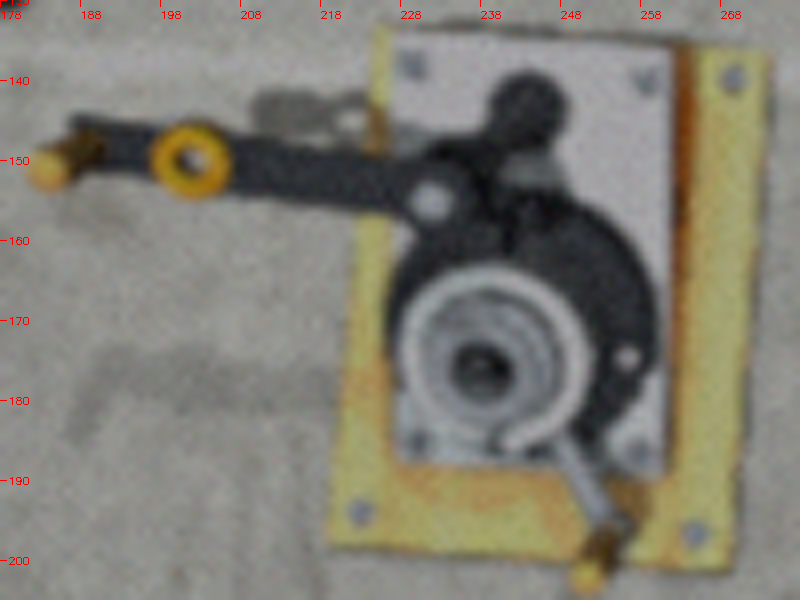

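View pics/B.png

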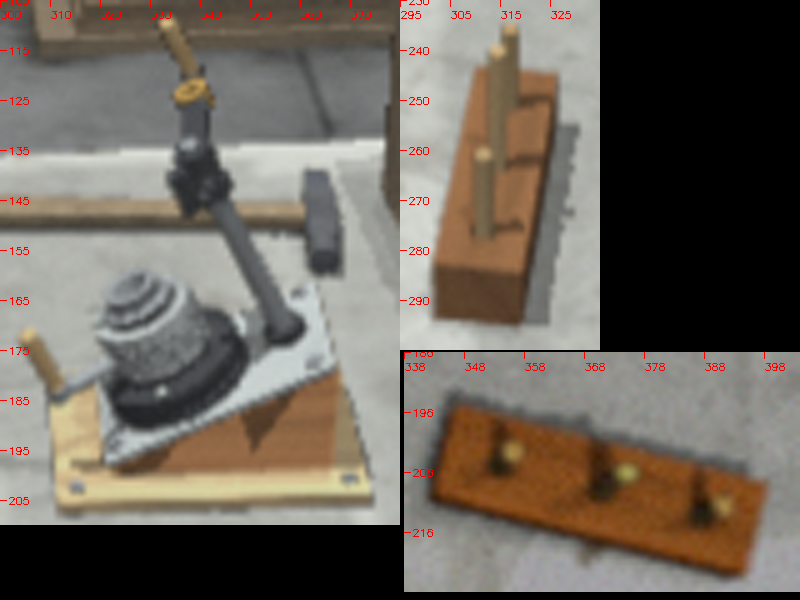

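```bash
cat > fit.py <<'E'
from plant import robot
import cv2,numpy as np
from scipy.optimize import least_squares
F={n:robot.grab_frame(n) for n in("side","top")}
def proj(n,P):
    f=F[n];return cv2.projectPoints(np.array(P,float).reshape(-1,1,3),f["rvec"],f["tvec"],f["mtx"],np.array([f["k1"],0,0,0,0]))[0][:,0]
def tri(us,ut):
    r=least_squares(lambda p:np.r_[proj("side",p)[0]-us,proj("top",p)[0]-ut],[.6,0,.1]);return r.x,np.abs(r.fun).max()
c,s=np.cos(.45),np.sin(.45)
def C2W(p,jig):   # chuck frame (m) -> world
    p=np.atleast_2d(p); a=np.stack([c*p[:,0]-s*p[:,2],p[:,1],s*p[:,0]+c*p[:,2]+.07],1)
    R=cv2.Rodrigues(np.array([0,0,jig[2]]))[0]; return a@R.T+[jig[0],jig[1],0]
handle=lambda v,z=.064:np.array([.075*np.cos(-1.222-v),.075*np.sin(-1.222-v),z])
knob=lambda v,z=.150,r=.107:np.array([.075-r*np.cos(v),r*np.sin(v),z])
E
python3 - <<'E'
from fit import *
for n,a,b in[("handletop",(305.4,171.6),(251.5,202.5)),("knobtop",(333.2,109.4),(183.75,151)),("bush",(338.2,123.4),(201.9,150.1)),("mouth",(327.4,162.6),(238.5,175.9)),
 ("ax1",(317.2,236),(356.2,202.7)),("axlong",(314.4,240),(375.2,206)),("ax3",(311.8,260.8),(391,211.5))]:
    x,e=tri(a,b);print(n,x.round(4),e.round(2))
def board(q):
    x,y,w=q[:3];ox=q[5]; R=cv2.Rodrigues(np.array([0,0,w]))[0]
    return np.array([[ox-.1,.075,.012],[ox-.1,-.075,.012],[ox+.1,-.075,.012],[ox+.1,.075,.012]])@R.T+[x,y,0]
bt=np.array([(219,198.1),(269.9,201.5),(274.5,136),(224.6,133.1)]);bs=np.array([(311,204.4),(374.4,203.6)])
def res(q):
    j=q[:3];P=C2W([handle(q[3],.081),knob(q[4],.166),knob(q[4],.128,.075),[0,0,.06]],j);B=board(q)
    return np.r_[(proj("side",P)-[(305.4,171.6),(333.2,109.4),(338.2,123.4),(327.4,162.6)]).ravel(),(proj("top",P)-[(251.5,202.5),(183.75,151),(201.9,150.1),(238.5,175.9)]).ravel(),
      (proj("top",B)-bt).ravel(),(proj("side",B[1:3])-bs).ravel()]
r=least_squares(res,[.6,.1,0,1.4,1.6,0],loss="soft_l1");print(r.x.round(4));print(res(r.x).reshape(-1,2).round(1).tolist())
np.save("jig.npy",r.x)
P=C2W([handle(r.x[3]),handle(0),handle(1.4),knob(r.x[4]),knob(0),[0,0,.06],[0,0,.11],[.075,0,.112],[0,0,0]],r.x);print(P.round(4))
E
```

```text
handletop [0.4982 0.0354 0.1131] 1.28
knobtop [0.5999 0.1796 0.2508] 1.0
bush [0.6122 0.1471 0.2168] 1.14
mouth [0.5695 0.0731 0.1185] 1.58
ax1 [ 0.5093 -0.25    0.0895] 1.17
axlong [ 0.4982 -0.2983  0.1167] 0.98
ax3 [ 0.4873 -0.3466  0.0902] 1.05
[ 0.5937  0.0704 -0.0267  1.3939  1.6323  0.0204]
[[-1.0, -0.2], [-1.5, -0.6], [-1.2, -0.3], [-2.1, -0.8], [0.0, -1.5], [0.5, -0.3], [0.6, -1.0], [0.4, -1.0], [-0.0, -0.0], [-0.2, -0.5], [-0.1, -0.6], [0.1, -0.6], [-1.2, 0.9], [-1.4, -0.7]]
[[5.065e-01 3.510e-02 9.940e-02]
 [5.871e-01 1.000e-04 1.388e-01]
 [5.063e-01 3.550e-02 9.930e-02]
 [6.048e-01 1.769e-01 2.406e-01]
 [4.997e-01 7.290e-02 1.911e-01]
 [5.676e-01 7.110e-02 1.240e-01]
 [5.459e-01 7.170e-02 1.690e-01]
 [6.125e-01 6.990e-02 2.035e-01]
 [5.937e-01 7.040e-02 7.000e-02]]
```

```bash
python3 - <<'E'
from fit import *
h=np.array([.5,.5])
S=dict(handle=(305.4,171.6),knob=(333.2,109.4),bush=(338.2,123.4),mouth=(327.4,162.6),a1=(317.2,236),al=(314.4,240),a3=(311.8,260.8),b1=(311,204.4),b2=(374.4,203.6))
T=dict(handle=(251.5,202.5),knob=(183.75,151),bush=(201.9,150.1),mouth=(238.5,175.9),a1=(356.2,202.7),al=(375.2,206),a3=(391,211.5),b0=(219,198.1),b1=(269.9,201.5),b2=(274.5,136),b3=(224.6,133.1))
S={k:np.array(v)-h for k,v in S.items()};T={k:np.array(v)-h for k,v in T.items()}
# joint fit incl. small common pixel bias per camera (calibration), prior 0.7 px
def pts(q):
    P=C2W([handle(q[3],.081),knob(q[4],.166),knob(q[4],.128,.075),[0,0,.06]],q[:3])
    R=cv2.Rodrigues(np.array([0,0,q[2]]))[0];B=np.array([[q[5]-.1,.075,.012],[q[5]-.1,-.075,.012],[q[5]+.1,-.075,.012],[q[5]+.1,.075,.012]])@R.T+[q[0],q[1],0]
    d=np.array([np.sin(-q[8]),np.cos(q[8])])*.05
    D=dict(zip(["handle","knob","bush","mouth"],P));D.update({f"b{i}":b for i,b in enumerate(B)})
    D.update(a1=[q[6]-d[0]*-1,q[7]+d[1],.092],al=[q[6],q[7],.118],a3=[q[6]-d[0],q[7]-d[1],.092]);return D
def res(q):
    D=pts(q);return np.concatenate([proj("side",D[k])[0]+q[9:11]-S[k] for k in S]+[proj("top",D[k])[0]+q[11:13]-T[k] for k in T]+[q[9:]/.7])
r=least_squares(res,[.59,.07,0,1.4,1.6,0,.5,-.3,-.2,0,0,0,0]);print(r.x.round(4));print(res(r.x)[:-4].reshape(-1,2).round(1).tolist())
np.save("jig.npy",r.x)
print(C2W([handle(r.x[3]),handle(0),handle(1.4),knob(r.x[4]),knob(0),[0,0,.06],[0,0,.11],[.075,0,.112]],r.x).round(4))
E
```

```text
[ 0.5939  0.0721 -0.031   1.3923  1.6368  0.0217  0.498  -0.297  -0.223
  0.5606  0.1178 -0.0694  0.4895]
[[0.0, 0.0], [-0.2, -0.3], [0.1, 0.1], [-1.0, -0.5], [-0.2, -0.4], [0.0, 0.0], [-0.1, 0.0], [0.2, 1.1], [-0.0, -0.3], [-0.3, -0.6], [0.2, 0.2], [0.4, -0.4], [0.1, -0.1], [-0.1, -0.2], [0.1, 0.0], [0.3, 0.0], [-0.2, 0.3], [-0.4, 0.0], [-0.1, -0.0], [0.2, -0.3]]
[[0.5066 0.0371 0.0994]
 [0.587  0.0018 0.1388]
 [0.5063 0.0376 0.0993]
 [0.6059 0.1786 0.2408]
 [0.4999 0.075  0.1911]
 [0.5678 0.0729 0.124 ]
 [0.5461 0.0736 0.169 ]
 [0.6127 0.0715 0.2035]]
```

```bash
cat >> fit.py <<'E'
J=np.load("jig.npy") if __import__("os").path.exists("jig.npy") else None
GO=robot.grasp_offset
def yaw(st): # closing-axis heading, deg
    y=cv2.Rodrigues(st["tool_rot"])[0][:,1]; return np.degrees(np.arctan2(y[1],y[0]))
def rows(W,H): # W: TCP waypoints, H: headings deg; prints deltas from measured pose
    st=robot.observe();p=st["tcp_pos"];h=yaw(st);print("at",p.round(4),round(h,1))
    for w,k in zip(W,H):
        d=(k-h+90)%180-90; print((1e3*(w-p)).round(1).tolist(),round(d/6,2)); p,h=w,k
def hwp(v,lead,z=.062): # collar handle waypoint; lead m along the opening tangent
    P=C2W(handle(v,z),J)[0]; T=C2W(handle(v-.01,z),J)[0]-P; T/=np.linalg.norm(T)
    return P+lead*np.r_[T[:2],0]-[0,0,GO], np.degrees(np.arctan2(T[1],T[0]))
E
python3 - <<'E'
from fit import *
w=[hwp(v,l) for v,l in [(J[3],0)]+[(v,.008) for v in (1.2,1.05,.9,.75,.6,.45,.3,.15,.02)]]
rows([x[0] for x in w],[x[1] for x in w]); print(w[0],w[-1])
E
```

```text
at [0.2508 0.6265 0.2311] 68.2
[256.7, -589.5, -152.1] 8.0
[11.8, -18.1, 3.7] 1.77
[7.8, -7.3, 3.5] 1.43
[8.7, -5.9, 4.0] 1.47
[9.4, -4.4, 4.3] 1.52
[9.8, -2.8, 4.6] 1.55
[10.1, -1.1, 4.8] 1.58
[10.2, 0.6, 4.9] 1.59
[10.0, 2.3, 4.9] 1.58
[8.3, 3.3, 4.1] 1.36
(array([0.50746282, 0.03703633, 0.07893667]), np.float64(-63.83789600254134)) (array([0.59344312, 0.00373092, 0.11766163]), np.float64(19.283345078989306))
```

```bash
python3 -m pendant '[{"claw":34,"offset":[16,-37,0],"roll":-1.4},{"claw":34,"offset":[16,-37,0],"roll":-1.4},{"claw":34,"offset":[16,-37,0],"roll":-1.4},{"claw":34,"offset":[16,-37,0],"roll":-1.4},{"claw":34,"offset":[16,-37,0],"roll":-1.4},{"claw":34,"offset":[16,-37,0],"roll":-1.4},{"claw":34,"offset":[16,-37,0],"roll":-1.4},{"claw":34,"offset":[16,-37,0],"roll":-1.4}]' && python3 -m pendant '[{"claw":34,"offset":[16,-37,-6],"roll":-1.4},{"claw":34,"offset":[16,-37,-6],"roll":-1.4},{"claw":34,"offset":[16,-37,-6],"roll":-1.4},{"claw":34,"offset":[16,-37,-6],"roll":-1.4},{"claw":34,"offset":[16,-37,-6],"roll":-1.3},{"claw":34,"offset":[16,-37,-6],"roll":-1.3},{"claw":34,"offset":[16,-37,-6],"roll":-1.3},{"claw":34,"offset":[16,-37,-6],"roll":-1.3}]'
python3 - <<'E'
from fit import *
w=hwp(J[3],0); rows([w[0]],[w[1]])
v=np.hstack([F["side"]["img"][60:260,200:420],F["top"]["img"][80:280,140:360]])[:,:,::-1]
cv2.imwrite("pics/C.png",cv2.resize(v,(792,360),interpolation=cv2.INTER_CUBIC))
E
```

```text
clock: 1.4
tcp_pos: [0.3793, 0.3295, 0.2316]
tool_rot: [2.207, 2.235, 0.001]
wrist_force: [0.2, 0.1, 0.4]
gripper_width: 0.034
gripper_force: 0.0
clock: 2.4
tcp_pos: [0.5074, 0.0334, 0.1834]
tool_rot: [3.062, 0.704, 0.001]
wrist_force: [0.5, -0.0, 0.7]
gripper_width: 0.0338
gripper_force: 0.0
at [0.5078 0.0317 0.1829] -64.1
[-0.3, 5.4, -103.9] 0.05
```

View pics/C.png

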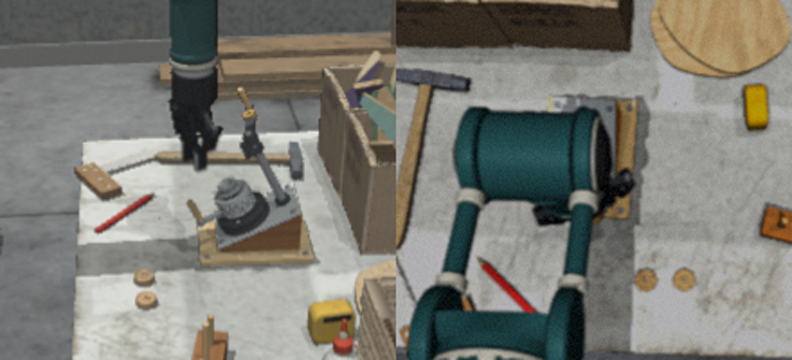

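```bash
python3 -m pendant '[{"claw":34,"offset":[0,5,-20],"roll":0},{"claw":34,"offset":[0,0,-30],"roll":0},{"claw":34,"offset":[0,0,-30],"roll":0},{"claw":34,"offset":[0,0,-23],"roll":0},{"claw":34,"offset":[0,0,0],"roll":0}]' && python3 -m pendant '[{"claw":34,"offset":[5,-9,1],"roll":0},{"claw":34,"offset":[7,-9,3],"roll":1.7},{"claw":34,"offset":[8,-7,3],"roll":1.5},{"claw":34,"offset":[9,-6,4],"roll":1.5}]'
python3 - <<'E'
from fit import *
rows([hwp(.9,.008)[0],hwp(.75,.008)[0]],[hwp(.9,0)[1],hwp(.75,0)[1]])
E
```

```text
clock: 3.12
tcp_pos: [0.5046, 0.0402, 0.0785]
tool_rot: [-3.058, -0.713, 0.007]
wrist_force: [-0.7, -0.4, -0.6]
gripper_width: 0.0338
gripper_force: 0.0
clock: 3.62
tcp_pos: [0.537, 0.0094, 0.0932]
tool_rot: [-2.79, -1.441, -0.004]
wrist_force: [-2.0, 6.2, 1.1]
gripper_width: 0.0341
gripper_force: 2.5
at [0.5381 0.0084 0.0937] -35.6
[-2.4, -2.6, -3.7] -0.03
[9.4, -4.4, 4.3] 1.52
```

```bash
python3 -m pendant '[{"claw":34,"offset":[7,-6,1],"roll":1.5},{"claw":34,"offset":[10,-3,4],"roll":1.5},{"claw":34,"offset":[10,-1,4],"roll":1.6},{"claw":34,"offset":[10,1,5],"roll":1.6},{"claw":34,"offset":[10,2,5],"roll":1.6},{"claw":34,"offset":[7,3,4],"roll":1.3}]'
python3 - <<'E'
from fit import *
rows([hwp(.02,.008)[0]],[hwp(.02,0)[1]])
E
```

```text
clock: 4.47
tcp_pos: [0.5888, 0.0046, 0.1145]
tool_rot: [-1.821, -2.557, 0.003]
wrist_force: [-4.5, 0.4, -1.2]
gripper_width: 0.0342
gripper_force: 1.8
at [0.5899 0.0047 0.115 ] 18.9
[3.5, -0.9, 2.7] 0.06
```

```bash
python3 -m pendant '[{"claw":34,"offset":[3,1,1],"roll":0},{"claw":34,"offset":[0,0,0],"roll":0}]';python3 -m pendant '[{"claw":34,"offset":[3,1,1],"roll":0},{"claw":34,"offset":[0,0,0],"roll":0}]'; python3 -m pendant '[{"claw":34,"offset":[3,1,1],"roll":0},{"claw":34,"offset":[0,0,0],"roll":0}]'
```

```text
clock: 4.82
tcp_pos: [0.5918, 0.0052, 0.1155]
tool_rot: [-1.828, -2.553, 0.003]
wrist_force: [-5.6, 0.3, 2.5]
gripper_width: 0.0339
gripper_force: 2.7
clock: 5.08
tcp_pos: [0.592, 0.0054, 0.1154]
tool_rot: [-1.825, -2.55, 0.01]
wrist_force: [-11.5, -3.2, 3.9]
gripper_width: 0.034
gripper_force: 6.0
clock: 5.32
tcp_pos: [0.5921, 0.0056, 0.1153]
tool_rot: [-1.822, -2.547, 0.018]
wrist_force: [-18.1, -5.4, 5.2]
gripper_width: 0.0338
gripper_force: 9.3
```

```bash
python3 -m pendant '[{"claw":34,"offset":[-12,-4,-2],"roll":0},{"claw":34,"offset":[0,0,0],"roll":0},{"claw":34,"offset":[0,0,30],"roll":0},{"claw":34,"offset":[0,0,35],"roll":0},{"claw":34,"offset":[0,-10,30],"roll":0.5},{"claw":34,"offset":[-10,-36,0],"roll":1.4},{"claw":34,"offset":[-10,-36,0],"roll":1.4},{"claw":34,"offset":[-10,-36,0],"roll":1.4}]' && python3 -m pendant '[{"claw":34,"offset":[-10,-36,0],"roll":1.4},{"claw":34,"offset":[-10,-36,0],"roll":1.4},{"claw":34,"offset":[-10,-36,0],"roll":1.4},{"claw":34,"offset":[-10,-36,0],"roll":1.4},{"claw":34,"offset":[-10,-36,0],"roll":1.4},{"claw":34,"offset":[0,0,0],"roll":0}]'
python3 - <<'E'
from fit import *
rows([np.r_[J[6:8],.09]],[88.2])
v=np.hstack([F["side"]["img"][100:320,240:400],F["top"]["img"][125:235,210:410].repeat(2,0)[:220,:160*0+160] if 0 else F["side"]["img"][100:320,240:400]*0])[:,:,::-1]
a=cv2.resize(F["side"]["img"][90:310,230:390],(436,600),interpolation=cv2.INTER_CUBIC); b=cv2.resize(F["top"]["img"][125:255,190:280],(360,520),interpolation=cv2.INTER_CUBIC)
o=np.zeros((600,796,3),np.uint8);o[:,:436]=a;o[:520,436:]=b;cv2.imwrite("pics/D.png",o[:,:,::-1])
E
```

```text
clock: 6.32
tcp_pos: [0.5576, -0.1155, 0.2113]
tool_rot: [1.14, 2.925, 0.0]
wrist_force: [1.2, -0.3, -0.1]
gripper_width: 0.0341
gripper_force: 0.0
clock: 7.08
tcp_pos: [0.507, -0.297, 0.211]
tool_rot: [0.029, 3.14, -0.003]
wrist_force: [0.8, -0.4, 0.5]
gripper_width: 0.0337
gripper_force: 0.0
at [ 0.5073 -0.2946  0.2107] 89.0
[-9.3, -2.3, -120.7] -0.13
```

View pics/D.png

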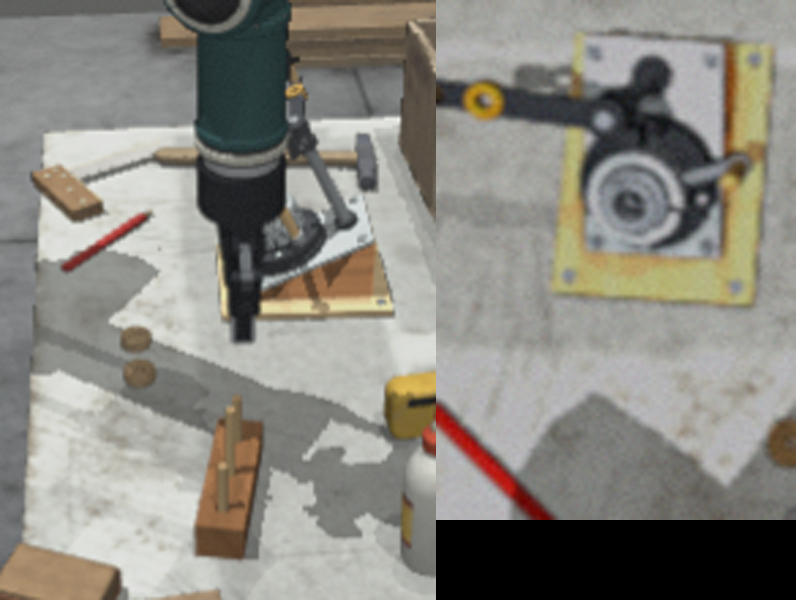

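```bash
python3 - <<'E'
from fit import *
p=robot.observe()["tcp_pos"]
for dy in(-.02,.02): print(proj("side",p+[0,dy,0])[0], proj("side",p+[0,dy,0.006])[0])
print("axle top",proj("side",[J[6],J[7],.118])[0]+J[9:11])
E
python3 -m pendant '[{"claw":34,"offset":[-9,-2,-30],"roll":0},{"claw":34,"offset":[0,0,-20],"roll":0},{"claw":34,"offset":[0,0,0],"roll":0}]'
```

```text
[317.75082638 214.02560608] [317.75677877 212.02941081]
[316.23934867 204.37065217] [316.24096965 202.39990901]
axle top [313.93280304 239.53178064]
clock: 7.65
tcp_pos: [0.4968, -0.2946, 0.1579]
tool_rot: [-0.022, -3.138, -0.004]
wrist_force: [0.1, -0.1, -0.1]
gripper_width: 0.0341
gripper_force: 0.0
```

```bash
python3 -m pendant '[{"claw":34,"offset":[1,-2,-20],"roll":0},{"claw":34,"offset":[0,0,-25],"roll":0},{"claw":34,"offset":[0,0,-23],"roll":0},{"claw":20,"offset":[0,0,0],"roll":0},{"claw":12,"offset":[0,0,0],"roll":0}]'
python3 -m pendant '[{"claw":4,"offset":[0,0,0],"roll":0},{"claw":4,"offset":[0,0,0],"roll":0},{"claw":4,"offset":[0,0,0],"roll":0},{"claw":4,"offset":[0,0,0],"roll":0}]'
```

```text
clock: 8.28
tcp_pos: [0.4996, -0.2988, 0.0929]
tool_rot: [0.022, 3.141, -0.001]
wrist_force: [0.3, -0.1, 0.9]
gripper_width: 0.0117
gripper_force: 0.0
clock: 8.78
tcp_pos: [0.4995, -0.2983, 0.0932]
tool_rot: [0.023, 3.14, -0.0]
wrist_force: [-1.0, 3.9, 4.6]
gripper_width: 0.0077
gripper_force: 58.9
```

```bash
python3 -m pendant '[{"claw":4,"offset":[0,0,15],"roll":0},{"claw":4,"offset":[0,0,30],"roll":0},{"claw":4,"offset":[0,0,40],"roll":0},{"claw":4,"offset":[0,0,40],"roll":0},{"claw":4,"offset":[0,0,0],"roll":0}]'
python3 - <<'E'
from fit import *
w=C2W([0,0,.06],J)[0];rows([w],[88.2])
a=cv2.resize(F["side"]["img"][170:290,270:370],(500,600),interpolation=cv2.INTER_CUBIC); cv2.imwrite("pics/E.png",a[:,:,::-1])
E
```

```text
clock: 9.4
tcp_pos: [0.5013, -0.3009, 0.223]
tool_rot: [0.022, 3.134, -0.011]
wrist_force: [-0.1, 0.3, 0.0]
gripper_width: 0.0078
gripper_force: 58.5
at [ 0.4989 -0.2991  0.2182] 89.2
[68.9, 372.0, -94.1] -0.16
```

View pics/E.png

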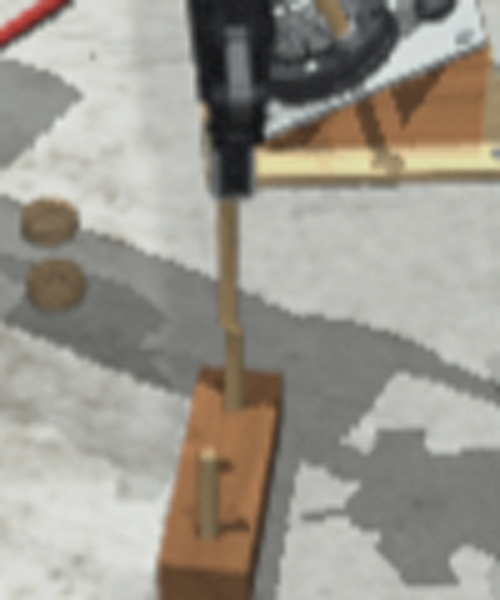

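```bash
python3 - <<'E'
from fit import *
p=robot.observe()["tcp_pos"]
for l in(.08,.085,.09): print(l,proj("side",p-[0,0,l])[0]+J[9:11])
E
python3 -m pendant '[{"claw":4,"offset":[9,46,3],"roll":-0.1},{"claw":4,"offset":[9,46,3],"roll":0},{"claw":4,"offset":[9,46,3],"roll":0},{"claw":4,"offset":[9,46,3],"roll":0},{"claw":4,"offset":[9,46,3],"roll":0},{"claw":4,"offset":[9,46,2],"roll":0},{"claw":4,"offset":[8,46,0],"roll":0},{"claw":4,"offset":[8,46,0],"roll":0}]' && python3 -m pendant '[{"claw":4,"offset":[0,4,0],"roll":0},{"claw":4,"offset":[0,0,0],"roll":0}]'
python3 - <<'E'
from fit import *
p=robot.observe()["tcp_pos"]; print(p,yaw(robot.observe()))
for l in(.08,.085,.09): print(l,proj("side",p-[0,0,l])[0]+J[9:11])
print("mouth",proj("side",C2W([0,0,.06],J))[0]+J[9:11])
a=cv2.resize(F["side"]["img"][90:190,280:380],(600,600),interpolation=cv2.INTER_CUBIC); cv2.imwrite("pics/G.png",a[:,:,::-1])
E
```

```text
0.08 [313.9074759  234.33972842]
0.085 [313.91259982 235.87774002]
0.09 [313.91770109 237.40876374]
clock: 10.6
tcp_pos: [0.568, 0.0709, 0.2323]
tool_rot: [-0.039, -3.138, 0.001]
wrist_force: [0.9, -0.5, -0.6]
gripper_width: 0.008
gripper_force: 58.6
clock: 10.85
tcp_pos: [0.568, 0.0735, 0.2327]
tool_rot: [-0.037, -3.139, 0.002]
wrist_force: [0.1, 0.1, -0.1]
gripper_width: 0.0079
gripper_force: 58.6
[0.5683171  0.07256516 0.23338556] 88.53528477680865
0.08 [326.14179576 153.5207728 ]
0.085 [326.124368   154.91304266]
0.09 [326.10698713 156.30045945]
mouth [325.87581692 161.57593052]
```

View pics/G.png

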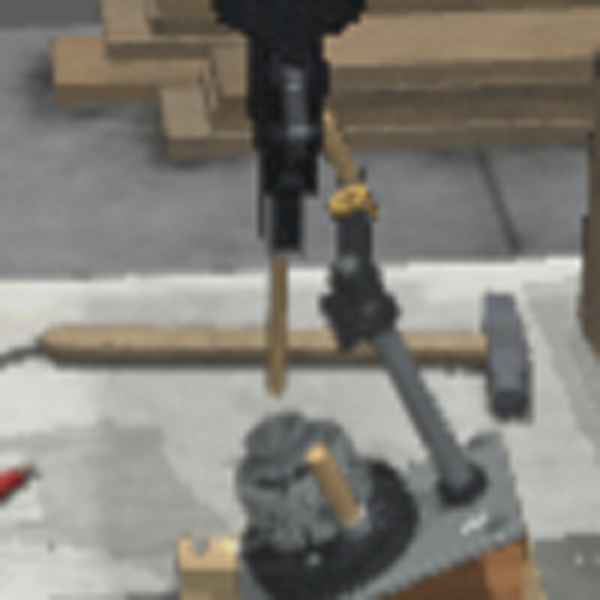

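```bash
python3 - <<'E'
from fit import *
t=np.linspace(0,2*np.pi,60)
def circ(n,r,z,org,k,im,col):
    P=proj(n,C2W(np.c_[r*np.cos(t),r*np.sin(t),0*t+z],J))+(J[9:11] if n=="side" else J[11:13])
    cv2.polylines(im,[np.int32(((P+.5-org)*k))],True,col,1)
a=cv2.resize(F["side"]["img"][140:200,295:365],(700,600),interpolation=cv2.INTER_CUBIC)
for r,z,c_ in((.0185,.06,(255,0,0)),(.011,.06,(0,255,0)),(.033,.042,(255,255,0)),(.008,.112,(0,0,255))): circ("side",r,z,np.array([295,140]),10,a,c_)
cv2.imwrite("pics/H.png",a[:,:,::-1])
E
```

View pics/H.png

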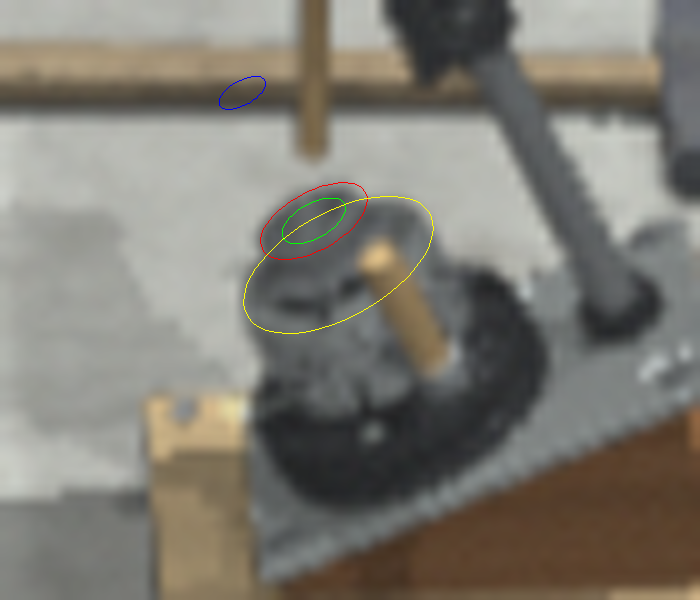

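```bash
python3 -m pendant '[{"claw":4,"offset":[3,0,-15],"roll":0},{"claw":4,"offset":[0,0,-10],"roll":0},{"claw":4,"offset":[0,0,0],"roll":0}]';python3 -m pendant '[{"claw":4,"offset":[0,0,-5],"roll":0},{"claw":4,"offset":[0,0,0],"roll":0}]'; python3 -m pendant '[{"claw":4,"offset":[0,0,-5],"roll":0},{"claw":4,"offset":[0,0,0],"roll":0}]'; python3 -m pendant '[{"claw":4,"offset":[0,0,-3],"roll":0},{"claw":4,"offset":[0,0,0],"roll":0}]'
```

```text
clock: 11.42
tcp_pos: [0.5706, 0.0733, 0.2072]
tool_rot: [-0.04, -3.138, 0.001]
wrist_force: [0.1, -0.2, -0.2]
gripper_width: 0.0079
gripper_force: 58.6
clock: 11.68
tcp_pos: [0.5717, 0.0737, 0.204]
tool_rot: [-0.039, -3.141, 0.0]
wrist_force: [0.4, 0.3, -0.9]
gripper_width: 0.0078
gripper_force: 58.6
clock: 11.92
tcp_pos: [0.5716, 0.0737, 0.1989]
tool_rot: [-0.039, -3.141, 0.0]
wrist_force: [-0.3, -0.2, -0.4]
gripper_width: 0.0079
gripper_force: 58.6
clock: 12.18
tcp_pos: [0.5717, 0.0736, 0.196]
tool_rot: [-0.039, -3.141, 0.0]
wrist_force: [0.1, -1.2, 0.0]
gripper_width: 0.0079
gripper_force: 58.6
```

```bash
python3 -m pendant '[{"claw":4,"offset":[-5,0,0],"roll":0},{"claw":4,"offset":[-5,0,-1],"roll":0},{"claw":4,"offset":[0,0,0],"roll":0}]'; python3 -m pendant '[{"claw":4,"offset":[-5,0,-1],"roll":0},{"claw":4,"offset":[-5,0,-1],"roll":0},{"claw":4,"offset":[0,0,0],"roll":0}]'
```

```text
clock: 12.55
tcp_pos: [0.563, 0.0737, 0.1963]
tool_rot: [0.039, 3.138, 0.0]
wrist_force: [3.5, 0.3, 2.0]
gripper_width: 0.0079
gripper_force: 58.7
clock: 12.92
tcp_pos: [0.553, 0.074, 0.195]
tool_rot: [0.039, 3.138, 0.001]
wrist_force: [2.8, 0.7, 4.6]
gripper_width: 0.0074
gripper_force: 59.6
```

```bash
python3 -m pendant '[{"claw":4,"offset":[-5,0,-1],"roll":0},{"claw":4,"offset":[-5,0,-2],"roll":0},{"claw":4,"offset":[-5,0,-2],"roll":0},{"claw":4,"offset":[0,0,0],"roll":0}]'; python3 -m pendant '[{"claw":4,"offset":[-5,0,-2],"roll":0},{"claw":4,"offset":[-4,0,-2],"roll":0},{"claw":4,"offset":[0,0,0],"roll":0}]'
python3 - <<'E'
from fit import *
p=robot.observe()["tcp_pos"];print(p)
A=proj("side",C2W([[0,0,.06],[0,0,.11],[0,0,.14],[0,0,.17]],J))+J[9:11]
a=cv2.resize(F["side"]["img"][110:180,290:360],(600,600),interpolation=cv2.INTER_CUBIC)
for q in A: cv2.circle(a,tuple(np.int32((q+.5-[290,110])*600/70)),3,(255,0,0),-1)
cv2.imwrite("pics/I.png",a[:,:,::-1])
E
```

```text
clock: 13.42
tcp_pos: [0.5377, 0.0741, 0.1897]
tool_rot: [0.039, 3.138, 0.002]
wrist_force: [1.5, 1.6, 4.7]
gripper_width: 0.0079
gripper_force: 61.7
clock: 13.8
tcp_pos: [0.5294, 0.0742, 0.186]
tool_rot: [0.039, 3.137, 0.002]
wrist_force: [3.7, 1.7, 6.3]
gripper_width: 0.0078
gripper_force: 63.2
[0.52944575 0.07418923 0.18598513]
```

View pics/I.png

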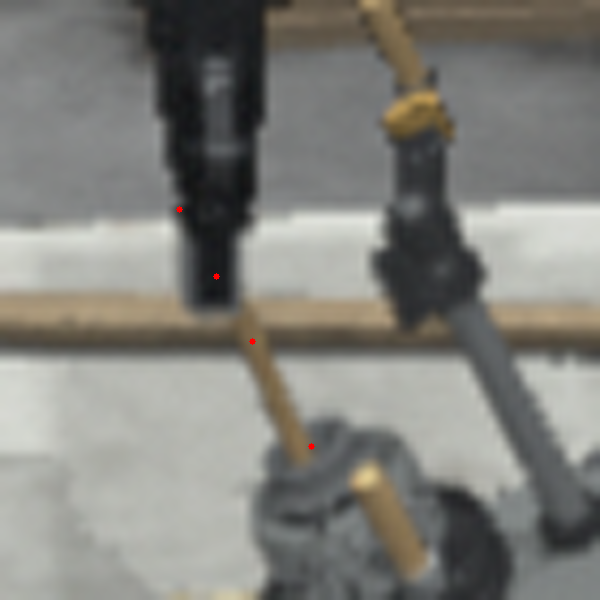

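```bash
python3 -m pendant '[{"claw":4,"offset":[-4,0,-1],"roll":0},{"claw":4,"offset":[1,0,-3],"roll":0},{"claw":4,"offset":[0,0,0],"roll":0}]'; python3 -m pendant '[{"claw":4,"offset":[1.5,0,-3],"roll":0},{"claw":4,"offset":[1.5,0,-3],"roll":0},{"claw":4,"offset":[0,0,0],"roll":0}]';  python3 -m pendant '[{"claw":4,"offset":[1.5,0,-3],"roll":0},{"claw":4,"offset":[1.5,0,-3],"roll":0},{"claw":4,"offset":[0,0,0],"roll":0}]'
```

```text
clock: 14.28
tcp_pos: [0.5251, 0.0739, 0.1799]
tool_rot: [0.039, 3.141, 0.001]
wrist_force: [4.6, 2.2, 1.4]
gripper_width: 0.008
gripper_force: 62.9
clock: 14.65
tcp_pos: [0.5281, 0.0737, 0.1737]
tool_rot: [0.039, 3.141, 0.0]
wrist_force: [5.2, 2.2, 1.6]
gripper_width: 0.0075
gripper_force: 62.9
clock: 15.02
tcp_pos: [0.531, 0.0736, 0.1678]
tool_rot: [-0.039, -3.141, 0.0]
wrist_force: [4.5, 1.9, 2.6]
gripper_width: 0.0079
gripper_force: 63.0
```

```bash
python3 -m pendant '[{"claw":4,"offset":[2.5,0,-3],"roll":0},{"claw":4,"offset":[2.5,0,-3],"roll":0},{"claw":4,"offset":[0,0,0],"roll":0}]'; python3 -m pendant '[{"claw":4,"offset":[2.5,0,-3],"roll":0},{"claw":4,"offset":[2,0,-3],"roll":0},{"claw":4,"offset":[0,0,0],"roll":0}]'
```

```text
clock: 15.4
tcp_pos: [0.5353, 0.0738, 0.1651]
tool_rot: [-0.039, -3.14, -0.0]
wrist_force: [-5.2, 2.1, 19.1]
gripper_width: 0.0079
gripper_force: 65.3
clock: 15.78
tcp_pos: [0.54, 0.0738, 0.1558]
tool_rot: [-0.039, -3.14, -0.001]
wrist_force: [3.8, 2.3, 3.4]
gripper_width: 0.0079
gripper_force: 63.3
```

```bash
python3 -m pendant '[{"claw":4,"offset":[2,0,-3],"roll":0},{"claw":4,"offset":[2,0,-3],"roll":0},{"claw":4,"offset":[0,0,0],"roll":0}]'; python3 -m pendant '[{"claw":4,"offset":[1.5,0,-3],"roll":0},{"claw":4,"offset":[0,0,0],"roll":0}]'; python3 -m pendant '[{"claw":4,"offset":[1,0,-2],"roll":0},{"claw":4,"offset":[0,0,0],"roll":0}]'
```

```text
clock: 16.15
tcp_pos: [0.544, 0.0736, 0.149]
tool_rot: [-0.039, -3.14, 0.0]
wrist_force: [3.5, 2.4, -1.5]
gripper_width: 0.0081
gripper_force: 62.9
clock: 16.4
tcp_pos: [0.5455, 0.0735, 0.1465]
tool_rot: [-0.039, -3.14, 0.0]
wrist_force: [2.9, 1.3, -0.8]
gripper_width: 0.0079
gripper_force: 63.0
clock: 16.65
tcp_pos: [0.5465, 0.0736, 0.1465]
tool_rot: [-0.039, -3.14, 0.0]
wrist_force: [-2.2, 1.3, 7.9]
gripper_width: 0.0079
gripper_force: 64.1
```

```bash
python3 -m pendant '[{"claw":4,"offset":[1,0,-2],"roll":0},{"claw":4,"offset":[0,0,0],"roll":0}]'; python3 -m pendant '[{"claw":4,"offset":[0.5,0,-2],"roll":0},{"claw":4,"offset":[0,0,0],"roll":0}]'
```

```text
clock: 16.9
tcp_pos: [0.5473, 0.0736, 0.1465]
tool_rot: [-0.039, -3.14, 0.0]
wrist_force: [-6.2, 1.8, 20.0]
gripper_width: 0.0078
gripper_force: 65.3
clock: 17.15
tcp_pos: [0.5479, 0.0737, 0.1465]
tool_rot: [-0.039, -3.141, 0.0]
wrist_force: [-11.3, 0.8, 30.1]
gripper_width: 0.0076
gripper_force: 66.4
```

```bash
python3 -m pendant '[{"claw":4,"offset":[-2,0,5],"roll":0},{"claw":30,"offset":[0,0,0],"roll":0},{"claw":30,"offset":[0,0,0],"roll":0},{"claw":34,"offset":[0,0,10],"roll":0},{"claw":34,"offset":[0,0,30],"roll":0},{"claw":34,"offset":[-10,-10,35],"roll":-1.5},{"claw":34,"offset":[-15,-10,30],"roll":-1.5},{"claw":34,"offset":[-15,-10,10],"roll":-1.5}]'
python3 - <<'E'
from fit import *
print(robot.observe()["tcp_pos"],robot.observe()["gripper_width"])
im=F["side"]["img"]; A=C2W([[0,0,z] for z in np.arange(.06,.135,.005)],J); Q=proj("side",A)+J[9:11]
# orange-ness (R-B) profile across rows along the axis line
for z,q in zip(np.arange(.06,.135,.005),Q):
    v=int(round(q[1]));u=int(round(q[0]));r=im[v,u-6:u+7].astype(int); print(round(z,3),(u,v),(r[:,0]-r[:,2]).tolist())
E
```

```text
clock: 18.15
tcp_pos: [0.5072, 0.0433, 0.2642]
tool_rot: [0.778, 3.04, 0.001]
wrist_force: [-0.2, -0.1, -0.1]
gripper_width: 0.0341
gripper_force: 0.0
[0.50635157 0.04292392 0.26343456] 0.03420825847304801
0.06 (326, 162) [3, -2, 14, 40, 51, 51, 13, -4, -4, -5, -4, -4, -4]
0.065 (325, 160) [4, 9, 24, 44, 48, 26, 2, -6, -5, -4, -5, -3, -3]
0.07 (325, 159) [6, 20, 41, 46, 33, 13, -2, -7, -8, -6, -4, 0, 2]
0.075 (324, 158) [5, 15, 38, 49, 44, 14, 6, 4, 1, -2, -2, -1, 4]
0.08 (323, 157) [5, 10, 29, 47, 48, 28, 7, 4, 4, 5, 3, 3, 5]
0.085 (322, 155) [7, 20, 41, 51, 41, 15, 6, 4, 6, 5, 5, 6, 6]
0.09 (322, 154) [13, 35, 51, 48, 17, 6, 4, 7, 5, 5, 4, 5, 4]
0.095 (321, 153) [10, 27, 46, 51, 33, 9, 4, 5, 4, 5, 5, 5, 6]
0.1 (320, 152) [9, 26, 44, 52, 36, 13, 5, 5, 4, 5, 4, 4, 5]
0.105 (320, 151) [19, 63, 59, 50, 22, 5, 2, 3, 3, 2, 4, 3, 3]
0.11 (319, 149) [19, 21, 33, 40, 26, 18, 20, 20, 20, 18, 20, 21, 21]
0.115 (318, 148) [27, 27, 28, 28, 27, 25, 27, 27, 26, 28, 29, 29, 29]
0.12 (318, 147) [41, 41, 40, 37, 38, 39, 41, 40, 37, 41, 42, 43, 39]
0.125 (317, 146) [45, 46, 44, 42, 41, 42, 43, 44, 43, 43, 44, 44, 45]
0.13 (316, 144) [24, 25, 22, 22, 24, 22, 19, 20, 20, 20, 17, 16, 15]
0.135 (315, 143) [8, 8, 7, 7, 6, 6, 7, 5, 5, 6, 7, 7, 3]
```

```bash
python3 - <<'E'
from fit import *
w=[hwp(v,l) for v,l in [(-.04,0)]+[(v,-.008) for v in (.12,.27,.42,.57,.72,.87,1.02,1.17,1.32,1.42)]]
rows([x[0] for x in w],[x[1] for x in w])
E
```

```text
at [0.5064 0.0436 0.2614] 61.7
[84.0, -40.8, -141.9] -6.45
[-17.5, -5.0, -5.0] -1.66
[-10.2, -0.2, -4.8] -1.58
[-10.1, 1.5, -4.9] -1.59
[-9.8, 3.1, -4.8] -1.58
[-9.2, 4.7, -4.7] -1.56
[-8.5, 6.2, -4.4] -1.53
[-7.5, 7.5, -4.0] -1.48
[-6.4, 8.7, -3.6] -1.44
[-5.2, 9.7, -3.1] -1.39
[-2.7, 6.9, -1.7] -0.91
```

```bash
python3 -m pendant '[{"claw":38,"offset":[0,-40,0],"roll":-1.6},{"claw":38,"offset":[27,0,0],"roll":-1.6},{"claw":38,"offset":[27,0,0],"roll":-1.6},{"claw":38,"offset":[27,0,-20],"roll":-1.6},{"claw":38,"offset":[0,0,-30],"roll":0},{"claw":38,"offset":[0,0,-30],"roll":0},{"claw":38,"offset":[0,0,-30],"roll":0},{"claw":38,"offset":[0,0,-30],"roll":0}]'; python3 -m pendant '[{"claw":34,"offset":[0,0,0],"roll":0}]'
python3 - <<'E'
from fit import *
w=[hwp(v,l) for v,l in [(-.04,0),(.12,-.008)]]
rows([x[0] for x in w],[x[1] for x in w])
E
```

```text
clock: 19.35
tcp_pos: [0.587, 0.0041, 0.1187]
tool_rot: [-1.725, -2.623, 0.002]
wrist_force: [0.6, 0.5, -0.1]
gripper_width: 0.0384
gripper_force: 0.0
clock: 19.48
tcp_pos: [0.585, 0.0041, 0.1172]
tool_rot: [-1.724, -2.619, 0.006]
wrist_force: [0.2, 0.4, -0.2]
gripper_width: 0.0341
gripper_force: 0.0
at [0.5873 0.0039 0.1209] 23.3
[3.1, -1.1, -1.4] -0.04
[-17.5, -5.0, -5.0] -1.66
```

```bash
python3 -m pendant '[{"claw":34,"offset":[-10,-4,-4],"roll":-1},{"claw":34,"offset":[-5,-2,-3],"roll":-0.7},{"claw":34,"offset":[-10,0,-5],"roll":-1.6},{"claw":34,"offset":[-10,1,-5],"roll":-1.6},{"claw":34,"offset":[-10,3,-5],"roll":-1.6},{"claw":34,"offset":[-9,5,-5],"roll":-1.6}]'
python3 - <<'E'
from fit import *
w=[hwp(v,-.008) for v in (.72,.87,1.02,1.17,1.32,1.42)]
rows([x[0] for x in w],[x[1] for x in w])
E
```

```text
clock: 20.32
tcp_pos: [0.5372, 0.0066, 0.0979]
tool_rot: [2.656, 1.669, 0.011]
wrist_force: [3.5, -0.1, 3.4]
gripper_width: 0.034
gripper_force: 1.9
at [0.5353 0.007  0.0967] -25.4
[-1.6, -0.0, -1.5] 0.09
[-8.5, 6.2, -4.4] -1.53
[-7.5, 7.5, -4.0] -1.48
[-6.4, 8.7, -3.6] -1.44
[-5.2, 9.7, -3.1] -1.39
[-2.7, 6.9, -1.7] -0.91
```

```bash
python3 -m pendant '[{"claw":34,"offset":[-10,6,-5],"roll":-1.5},{"claw":34,"offset":[-8,7,-4],"roll":-1.5},{"claw":34,"offset":[-6,9,-4],"roll":-1.4},{"claw":34,"offset":[-5,10,-3],"roll":-1.3},{"claw":34,"offset":[0,0,0],"roll":0}]';python3 -m pendant '[{"claw":34,"offset":[-1,3,-1],"roll":-0.5},{"claw":34,"offset":[-1,4,-1],"roll":-0.4},{"claw":34,"offset":[0,0,0],"roll":0}]'
python3 - <<'E'
from fit import *
w=[hwp(v,-.008) for v in (1.42,1.46)]
rows([x[0] for x in w],[x[1] for x in w])
E
```

```text
clock: 21.05
tcp_pos: [0.5059, 0.0386, 0.0798]
tool_rot: [3.028, 0.831, 0.004]
wrist_force: [2.5, -1.7, 1.0]
gripper_width: 0.0343
gripper_force: 1.0
clock: 21.42
tcp_pos: [0.5038, 0.0449, 0.0775]
tool_rot: [3.064, 0.686, 0.003]
wrist_force: [0.6, -3.3, 5.1]
gripper_width: 0.0339
gripper_force: 2.5
at [0.5037 0.045  0.0773] -64.8
[-0.3, 1.0, 1.2] -0.08
[-0.9, 2.8, -0.6] -0.36
```

Push on to the stop, watching force.

```bash
for i in 1 2 3; do python3 -m pendant '[{"claw":34,"offset":[-1,3,0],"roll":0},{"claw":34,"offset":[0,0,0],"roll":0}]' | egrep 'tcp_pos|wrist'; done
```

```text
tcp_pos: [0.5018, 0.0482, 0.0765]
wrist_force: [1.6, -4.1, 2.7]
tcp_pos: [0.5003, 0.0511, 0.0759]
wrist_force: [1.5, -5.1, 0.1]
tcp_pos: [0.4999, 0.052, 0.0758]
wrist_force: [5.4, -13.9, -1.5]
```

```bash
cat >> fit.py <<'E'
def kwp(v,lead,z=.154):
    P=C2W(knob(v,z),J)[0]; T=C2W(knob(v-.01,z),J)[0]-P; T/=np.linalg.norm(T)
    return P+lead*np.r_[T[:2],0]-[0,0,GO], np.degrees(np.arctan2(T[1],T[0]))
E
python3 -m pendant '[{"claw":34,"offset":[4,-11,0],"roll":0},{"claw":34,"offset":[0,0,0],"roll":0},{"claw":34,"offset":[0,0,30],"roll":0},{"claw":34,"offset":[0,0,45],"roll":0},{"claw":36,"offset":[-5,0,50],"roll":1.3},{"claw":38,"offset":[-5,0,50],"roll":1.5},{"claw":38,"offset":[0,0,50],"roll":1.5},{"claw":38,"offset":[0,0,0],"roll":0}]'
python3 - <<'E'
from fit import *
im=F["side"]["img"]; zs=np.arange(.065,.12,.005); Q=proj("side",C2W([[0,0,z] for z in zs],J))+J[9:11]
for z,q in zip(zs,Q):
    v=int(round(q[1]));u=int(round(q[0]));r=im[v,u-6:u+7].astype(int); print(round(z,3),(u,v),(r[:,0]-r[:,2]).tolist())
vs=(J[4],1.5,1.35,1.2,1.05,.9,.75,.6,.45,.3,.15,0)
w=[kwp(v,0 if i==0 else .008) for i,v in enumerate(vs)]
rows([x[0] for x in w],[x[1] for x in w])
E
```

```text
clock: 23.28
tcp_pos: [0.4956, 0.0446, 0.3065]
tool_rot: [2.835, 1.348, 0.014]
wrist_force: [-0.5, -0.5, -0.4]
gripper_width: 0.0381
gripper_force: 0.0
0.065 (325, 160) [5, 5, 3, 5, 29, 46, 45, 9, -5, -4, -5, -4, -4]
0.07 (325, 159) [5, 4, 4, 19, 42, 48, 28, -3, -9, -6, -4, -1, 2]
0.075 (324, 158) [3, 4, 5, 12, 30, 47, 42, 11, 1, -1, -1, 1, 4]
0.08 (323, 157) [5, 4, 5, 8, 24, 43, 46, 28, 6, 4, 4, 4, 4]
0.085 (322, 155) [3, 4, 3, 9, 31, 46, 42, 13, 6, 5, 4, 6, 6]
0.09 (322, 154) [3, 3, 5, 20, 41, 45, 29, 8, 4, 5, 5, 5, 5]
0.095 (321, 153) [5, 3, 4, 13, 33, 47, 42, 14, 5, 5, 6, 6, 4]
0.1 (320, 152) [6, 5, 4, 7, 23, 43, 47, 29, 6, 3, 4, 4, 4]
0.105 (320, 151) [4, 2, 4, 21, 40, 48, 35, 15, 3, 3, 3, 3, 3]
0.11 (319, 149) [18, 19, 18, 20, 38, 50, 40, 22, 19, 19, 19, 21, 22]
0.115 (318, 148) [28, 27, 30, 28, 27, 30, 37, 32, 26, 28, 28, 28, 29]
at [0.4931 0.0442 0.3013] -39.2
[111.1, 134.4, -75.6] 5.6
[-20.4, -0.0, -6.4] 1.45
[-14.2, -3.1, -6.9] 1.58
[-13.7, -5.4, -6.7] 1.56
[-12.8, -7.6, -6.3] 1.52
[-11.6, -9.6, -5.8] 1.48
[-10.2, -11.4, -5.1] 1.44
[-8.6, -13.0, -4.4] 1.39
[-6.7, -14.3, -3.5] 1.35
[-4.8, -15.2, -2.6] 1.32
[-2.7, -15.8, -1.6] 1.3
[-0.5, -16.1, -0.5] 1.29
```

```bash
python3 -m pendant '[{"claw":38,"offset":[15,34,0],"roll":1.4},{"claw":38,"offset":[32,34,0],"roll":1.4},{"claw":38,"offset":[32,34,0],"roll":1.4},{"claw":38,"offset":[32,32,0],"roll":1.4},{"claw":38,"offset":[0,0,0],"roll":0}]'
python3 - <<'E'
from fit import *
w=kwp(J[4],0);rows([w[0]],[w[1]])
E
```

```text
clock: 24.0
tcp_pos: [0.6041, 0.1797, 0.2969]
tool_rot: [-2.322, -2.11, 0.008]
wrist_force: [-1.0, -0.3, 0.7]
gripper_width: 0.0379
gripper_force: 0.0
at [0.603  0.1777 0.2982] -5.6
[1.2, 0.9, -72.6] -0.0
```

```bash
python3 -m pendant '[{"claw":38,"offset":[0,0,-20],"roll":0},{"claw":38,"offset":[0,0,-18],"roll":0},{"claw":38,"offset":[0,0,-18],"roll":0},{"claw":38,"offset":[0,0,-15],"roll":0},{"claw":36,"offset":[0,0,0],"roll":0}]' && python3 -m pendant '[{"claw":36,"offset":[-10,0,-3],"roll":0.7},{"claw":36,"offset":[-10,0,-3],"roll":0.7},{"claw":36,"offset":[-14,-3,-7],"roll":1.6},{"claw":36,"offset":[-14,-5,-7],"roll":1.6}]'
python3 - <<'E'
from fit import *
vs=(1.2,1.05,.9,.75,.6,.45,.3,.15,0)
w=[kwp(v,.008) for i,v in enumerate(vs)]
rows([x[0] for x in w],[x[1] for x in w])
E
```

```text
clock: 24.72
tcp_pos: [0.6031, 0.1772, 0.228]
tool_rot: [-2.327, -2.108, 0.005]
wrist_force: [-0.4, 0.0, 0.2]
gripper_width: 0.036
gripper_force: 0.0
clock: 25.22
tcp_pos: [0.5577, 0.1698, 0.2117]
tool_rot: [1.748, 2.606, 0.005]
wrist_force: [1.8, -0.8, 0.6]
gripper_width: 0.0362
gripper_force: 0.9
at [0.5557 0.1694 0.2106] 22.0
[0.1, 0.7, -4.9] -0.02
[-12.8, -7.6, -6.3] 1.52
[-11.6, -9.6, -5.8] 1.48
[-10.2, -11.4, -5.1] 1.44
[-8.6, -13.0, -4.4] 1.39
[-6.7, -14.3, -3.5] 1.35
[-4.8, -15.2, -2.6] 1.32
[-2.7, -15.8, -1.6] 1.3
[-0.5, -16.1, -0.5] 1.29
```

```bash
python3 -m pendant '[{"claw":36,"offset":[-13,-8,-8],"roll":1.5},{"claw":36,"offset":[-12,-9,-7],"roll":1.5},{"claw":36,"offset":[-10,-11,-6],"roll":1.4},{"claw":36,"offset":[-9,-13,-5],"roll":1.4},{"claw":36,"offset":[-7,-14,-3],"roll":1.4},{"claw":36,"offset":[0,0,0],"roll":0}]'
python3 - <<'E'
from fit import *
vs=(.45,.3,.15,0)
w=[kwp(v,.008) for i,v in enumerate(vs)]
rows([x[0] for x in w],[x[1] for x in w])
E
```

```text
clock: 26.08
tcp_pos: [0.5059, 0.1144, 0.182]
tool_rot: [0.683, 3.066, 0.001]
wrist_force: [0.5, -0.2, 1.1]
gripper_width: 0.0364
gripper_force: 0.0
at [0.5061 0.1149 0.182 ] 64.9
[-0.2, -0.7, -1.3] 0.01
[-4.8, -15.2, -2.6] 1.32
[-2.7, -15.8, -1.6] 1.3
[-0.5, -16.1, -0.5] 1.29
```

```bash
python3 -m pendant '[{"claw":36,"offset":[-5,-15,-3],"roll":1.3},{"claw":36,"offset":[-3,-15,-2],"roll":1.3}]' | egrep 'tcp|force'; python3 -m pendant '[{"claw":36,"offset":[-1,-12,-1],"roll":1},{"claw":36,"offset":[0,0,0],"roll":0}]'| egrep 'tcp|force'; for i in 1 2; do python3 -m pendant '[{"claw":36,"offset":[0,-3,0],"roll":0},{"claw":36,"offset":[0,0,0],"roll":0}]'| egrep 'tcp|force'; done
```

```text
tcp_pos: [0.4987, 0.0855, 0.1771]
wrist_force: [2.1, 1.4, 0.6]
gripper_force: 1.0
tcp_pos: [0.4969, 0.0727, 0.1757]
wrist_force: [-0.5, 0.1, -0.0]
gripper_force: 0.0
tcp_pos: [0.4966, 0.0701, 0.1754]
wrist_force: [0.5, 0.7, 1.1]
gripper_force: 0.6
tcp_pos: [0.4963, 0.067, 0.1754]
wrist_force: [-0.7, 2.5, 0.5]
gripper_force: 1.5
```

```bash
for i in 1 2 3; do python3 -m pendant '[{"claw":36,"offset":[0,-3,0],"roll":0},{"claw":36,"offset":[0,0,0],"roll":0}]'| egrep 'tcp|force'; done
```

```text
tcp_pos: [0.4962, 0.0668, 0.1753]
wrist_force: [-0.5, 12.5, 0.5]
gripper_force: 6.5
tcp_pos: [0.4962, 0.0666, 0.1752]
wrist_force: [-0.6, 22.7, 0.2]
gripper_force: 11.3
tcp_pos: [0.4962, 0.0665, 0.1752]
wrist_force: [-0.5, 32.2, -3.3]
gripper_force: 16.2
```

```bash
python3 -m pendant '[{"claw":36,"offset":[0,18,0],"roll":0},{"claw":36,"offset":[0,0,0],"roll":0},{"claw":36,"offset":[0,0,25],"roll":0},{"claw":36,"offset":[0,0,35],"roll":0},{"claw":36,"offset":[-20,40,40],"roll":0},{"claw":36,"offset":[-20,50,30],"roll":0},{"claw":36,"offset":[-20,50,0],"roll":0},{"claw":36,"offset":[-20,50,0],"roll":0}]';python3 -m pendant '[{"claw":36,"offset":[-20,50,0],"roll":0},{"claw":36,"offset":[-20,50,0],"roll":0},{"claw":36,"offset":[-20,50,0],"roll":0},{"claw":36,"offset":[0,0,0],"roll":0}]'
python3 - <<'E'
from fit import *
# brass bush / knob: orange blobs by R-B, vs predictions for v=0, and handle at 1.46
for n,b in(("side",J[9:11]),("top",J[11:13])):
    im=F[n]["img"].astype(int)
    for nm,P in(("knob top v0",C2W(knob(0,.166),J)),("bush top v0",C2W(knob(0,.128,.075),J)),("handle top 1.46",C2W(handle(1.46,.081),J)),("axle z.09",C2W([0,0,.09],J))):
        q=proj(n,P)[0]+b;u,v=np.int32(q.round());w=im[v-5:v+6,u-5:u+6];m=(w[...,0]-w[...,2]).clip(0)**2*1.;m*=m>900
        ys,xs=np.mgrid[v-5:v+6,u-5:u+6];print(n,nm,q.round(1),(m*xs).sum()/max(m.sum(),1),(m*ys).sum()/max(m.sum(),1),(m>0).sum())
E
```

```text
clock: 28.92
tcp_pos: [0.4166, 0.2659, 0.3062]
tool_rot: [0.09, 3.138, -0.001]
wrist_force: [1.2, 0.6, 0.4]
gripper_width: 0.036
gripper_force: 0.0
clock: 29.42
tcp_pos: [0.3556, 0.4175, 0.3049]
tool_rot: [0.082, 3.14, -0.001]
wrist_force: [-0.1, -0.5, 0.2]
gripper_width: 0.0365
gripper_force: 0.0
side knob top v0 [301.6 139.4] 302.3099281145639 141.61486104035774 31
side bush top v0 [316.5 144.8] 316.0644835046663 145.4355100943505 57
side handle top 1.46 [304.2 170.7] 305.2096126895146 172.8679131099503 24
side axle z.09 [321.8 154.2] 320.2295307912031 153.2204422427741 26
top knob top v0 [229.4 199.2] 228.24661892815084 197.58498943072186 68
top bush top v0 [232.7 182.4] 232.38430180421065 183.44405822617492 77
top handle top 1.46 [249.  202.1] 247.99094389352678 200.3255515076266 54
top axle z.09 [235.8 178.3] 233.75928826928367 181.2051031826103 37
```

```bash
python3 -c "
from plant import robot
print(robot.sign_off())"
```

```text
the job is handed in; nothing more can be done
None
```

I handed the job in at about 29 s of the 72 s allowed: the long axle is in the chuck on its stop, the collar is turned past the locked mark to its end stop, and the guide is against its stop over the axle. Final camera measurements agree with this to within a few millimetres, and the judge returned no verdict.

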